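# Switch off the hot plate, then lift the nut dish and turn it a quarter turn, level

### The job

Press the hot plate's sprung knob down, turn it clockwise as far as it goes to off and let it spring back up. Then take the dish by the wooden grip of its arched handle, lift it straight up about ten centimetres above the hot plate, and only then turn it a quarter turn in the air (either way), so that the handle, which ran front to back, lies left to right across the hot plate; keep the dish level all the while so that the loose nut stays in its middle. Finish still holding the dish there, still and level above the hot plate, and leave the mug, the glass and the apple alone.

Things in the scene. Friction and masses are not known exactly. Their poses are not given: they have to be found in the camera images.
- stove: White table-top hot plate, fixed to the worktop; housing 200 (x, front to back) x 310 (y) mm, its top panel 40 mm above the worktop. Origin: centre of its underside, on the worktop; x points to its back, y to its left. The round dark plate (dia. 160 mm, top 45 mm above the worktop) is on the left, centred at y = +60 mm; the knob is on the right at x = 0, y = -105 mm.
- plate_centre (a point): Centre of the round plate's upper face, 45 mm above the worktop.
- knob_grip (a point): On the vertical axis of a black knob, 74 mm above the worktop when up. The knob is an upright bar 44 mm long, 13 thick, its top at 87 mm, on a skirt disc of dia. 48 mm whose top is at 51 mm. The point's x axis runs along the bar towards the white pointer line and turns with the knob; at off it is parallel to the hot plate's x.
- push (a joint): How far the knob is pressed down, m: 0 up, 0.008 fully down. Sprung upward: 4 N to begin, 8 N fully down. The knob can turn only while it is pressed by more than 5 mm (press it fully). Between on and off it cannot rise; at on and at off it springs up when let go.
- knob (a joint): Angle of the knob, rad, growing clockwise from above: 0 on (the start; pointer 1.4 rad anticlockwise of the hot plate's x, roughly to the left), 1.4 off (end stop). It springs up to locked from 1.28 on. Stiff by 0.03 N m, no return spring in turning.
- dish_grip (a point): Centre of the wooden grip (bar 70 mm along this point's x, 15 thick along y, 26 high) of the fixed arched steel handle of a loose white dish; it lies over the dish's centre, 112 mm above its foot, 157 mm above the worktop at the start. x then runs front to back, parallel to the hot plate's x within 0.1 rad; z is the dish's upright axis.
- dish_seat (a point): The middle of the dish: the point where the nut's centre rests, 21 mm above the dish's foot and 91 mm below the centre of the grip. The dish's floor is a very shallow cone that rises 8 degrees outward.
- nut_center (a point): Centre of a loose, smooth, round nut in its shell, a brown ball of dia. 30 mm, 14 g, lying in the middle of the dish; it rolls if the dish tilts by more than 8 degrees or is jerked.
- dish: The same dish, dia. 166 mm, 25 mm high, handle apart, 0.25 to 0.49 kg, standing on the round plate; origin at the centre of its foot, z up, x along the grip.
- mug_3: Bystander: speckled cream mug, 83 x 120 x 96 mm, loose; origin under its centre.
- glass_1: Bystander: drinking glass, dia. 80 mm, 92 mm high, loose; origin under its centre.
- apple_1: Bystander: green apple, 76 mm, loose; origin under its centre.
Mind the look-alikes: they are no part of the job. There is more than one size of the dish; the job needs the largest.

How it is judged:
By the outcome, as a careful person would: the job done as asked, in the order asked, and still so for the second after the job is handed in, while the arm keeps its last pose, push and grip.
It also fails if it takes over 53 s, if anything falls off the work surface, if the arm or the gripper's body presses on something with over 40 N, if the wrist force passes 120 N, or if a joint passes its speed limit or range.

### The arm

A 6-joint arm with a two-finger parallel gripper is mounted at the origin on a cart in front of the work surface, level with it; the furniture and walls round the work are solid. World frame = base frame: x ahead of the robot, y to its left, z up, the work surface at z = 0. Lengths are in m, angles in rad, forces in N, time in s.
With the tool pointing down it reaches from about 0.35 to 0.775 m from the base axis. Payload 7.3 kg.
Tool frame: the origin (TCP) lies at the very end of the fingers, on their centre line; the grasp point (between the pads) lies 19 mm behind it (robot.grip_depth is the distance from the TCP to the grasp point, in m); x points along the fingers, y is the direction in which the jaws open and shut, and the axes are right-handed (so a half turn about x gives the same grasp; the last joint's range is limited). The gripper opens to 92 mm and grips with 3 to 60 N. Pads are 19 mm wide; open, the fingers measure 130 mm over their backs; the gripper's body (75 mm by 190 mm) begins 47 mm behind the grasp point.
Start: joints at [-1.276, 0.342, 1.524, -0, 1.275, -0.146], TCP at [0.224, -0.475, 0.227] pointing down, gripper open.
Joint ranges: [-2.53, 2.53], [-0.77, 2.02], [0.04, 2.7], [-1, 4.14], [0.28, 2.66], [-3.11, 3.11]. Speed limits (rad/s): [2.57, 2.57, 3.14, 3.14, 3.14, 3.14].

### API

Orientations are given as a 3x3 rotation matrix whose columns are the frame's x, y, z axes.
In Python, from station import sensors, optics, robot gives the robot as it stands. The module is installed in compiled form; this text tells all that it offers.
- The arm moves only by the tool apply_moves, never from a script. Its argument "deltas" is a list of rows, each a list of 4 numbers: the shift along the world's x, y, z in mm, then the turn about the world's z in rad. In form: [[tx, ty, tz, yaw], ...]. A call has exactly 10 rows; each row is the pose to reach, as a shift and turn from the pose commanded when the call began; what a row does not reach only later rows make up. A row lasts 1/12 s, in which the tool goes at most 41.7 mm and 7.16 degrees, less where a joint would pass 70% of its speed; a pose out of reach is approached as far as the arm can. A call with a gripper value outside its range is refused whole. "claw" is the gripper command: -1 is shut, 1 is fully open, values between are in proportion, set as the call begins (left out, the last holds). The fingers move at their own pace and stop on an object; the grip force is fixed at half the most. Time passes only in rows, so rows that repeat a pose let the fingers close, or fill a call up. It gives the time, the measured TCP pose, the force and the opening at its end, in the units of the state.
- sensors.observe(): the state, without advancing time (a new reading comes with each control period).
- optics.read_camera(name): name is "scene" or "top" or "wrist"; returns the picture (480x640x3 uint8, blue, green, red); there is no depth.
- optics.camera_model(name): a dict with "mtx" (3x3 intrinsics, pixels), "k1" (the pictures are not rectified: a ray, as slopes to the right and down, at radius r is drawn at 1 + k1 r^2 times it, then the intrinsics apply), "eye" and "rotation" of the camera in the world. Camera axes: x right, y up, looking along -z (the intrinsics and any distortion apply to the point x, -y, -z); pixel columns grow to the right and rows downward; lengths in m; the calibration is good to about 2 mm. A picture is of the moment at which its call begins: read the wrist's pose just before it. camera_model takes no time and is no camera call; for the wrist camera it gives the pose at the moment of the call.
- robot.close_job(): hands the job in, once; it reports no verdict.
The state is a dict: "t": time; "joints": joint angles; "joint_velocities": joint speeds; "joint_efforts": joint torques, N m; "position": TCP position; "ee_rot": TCP orientation; "force": force on the tool from outside, world axes, zero at the start; "wrist_torque": the same for the moment, N m; "grip_width": finger opening in m.
Only numpy, scipy, OpenCV 4.12 (cv2) and the standard library are available. Lean on these libraries where they do the work, as an engineer would, in place of code of your own. Each camera call takes 0.05 s, during which the arm holds its last target.

## Working session

There is one attempt and no reset: what is moved stays moved. The work goes in short steps, Python scripts to look and compute and a tool call to move; the robot and the scene stay as the last step left them, time stands still between calls to the robot, and variables do not carry over. Pictures are saved under pics/ and viewed, and the job is handed in when it is done.

Besides the shell and the picture viewer there is one more tool, called after ">>>" as name(argument=value, ...) on one line, values as JSON. apply_moves: Moves the arm, as the interface text tells. Its arguments: {"type":"object","properties":{"deltas":{"type":"array","items":{"type":"array","items":{"type":"number"}}},"claw":{"type":"number"}},"required":["deltas"]}

```bash
mkdir -p pics
python3 - <<'E'
from station import sensors, optics, robot
import cv2
s=sensors.observe();print(s['t'],s['position'],s['ee_rot'],s['grip_width'],robot.grip_depth)
for n in['scene','top']:
    cv2.imwrite(f'pics/{n}0.png',optics.read_camera(n)); m=optics.camera_model(n);print(n,m)
E
```

```text
0.0 [ 0.22389895 -0.47442156  0.22605093] [[-4.67842944e-04  4.26711252e-01 -9.04387797e-01]
 [ 1.44991005e-03 -9.04386656e-01 -4.26711464e-01]
 [-9.99998839e-01 -1.51091490e-03 -1.95582016e-04]] 0.09158166204825303 0.0188
scene {'mtx': array([[536.37828325,   0.        , 325.95519909],
       [  0.        , 536.37828325, 243.7935876 ],
       [  0.        ,   0.        ,   1.        ]]), 'k1': 0.03714295994924601, 'eye': array([-0.32353685,  0.56526068,  0.97530238]), 'rotation': array([[-0.60787786,  0.51675142, -0.6028702 ],
       [-0.79374377, -0.41586501,  0.44387736],
       [-0.02133836,  0.74834769,  0.66296336]])}
top {'mtx': array([[576.8383909 ,   0.        , 317.46563948],
       [  0.        , 576.8383909 , 246.68144898],
       [  0.        ,   0.        ,   1.        ]]), 'k1': -0.05416089118880489, 'eye': array([ 0.29007169, -0.01946487,  1.49030589]), 'rotation': array([[ 1.64478972e-03,  9.91498381e-01, -1.30108628e-01],
       [-9.99967277e-01,  6.00187162e-04, -8.06749955e-03],
       [-7.92082322e-03,  1.30117640e-01,  9.91466923e-01]])}
```

View pics/scene0.png

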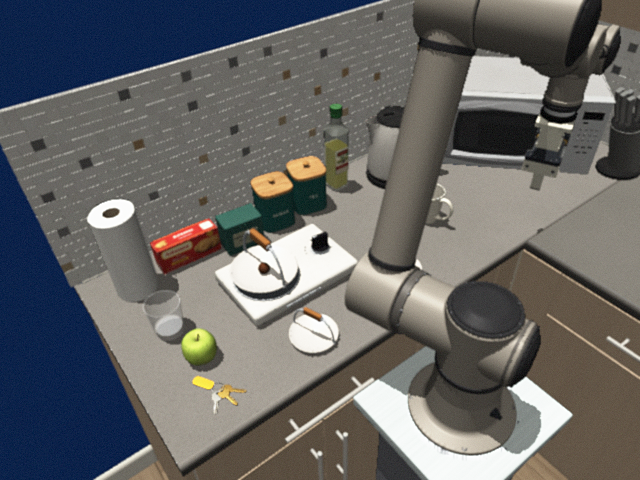

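View pics/top0.png

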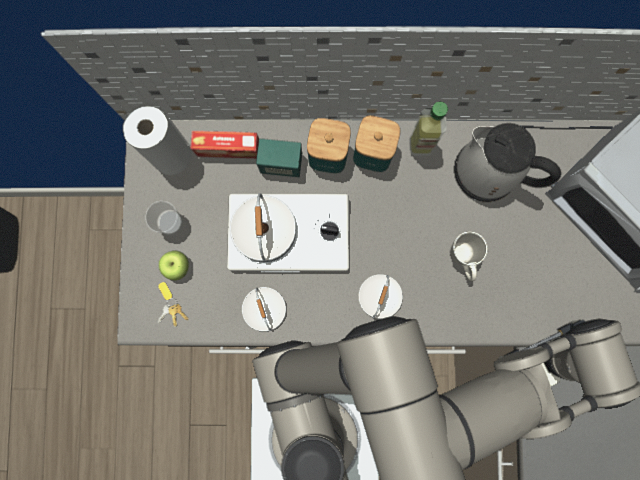

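The scene view shows the hot plate with the largest dish and the nut. Two smaller dishes stand in front. In the top view the dish is at about (263,228) and the knob at about (330,229). I'll enlarge that area.

Run:
```python
import cv2
im=cv2.imread('pics/top0.png')[180:285,215:365]
cv2.imwrite('pics/top0c.png',cv2.resize(im,None,fx=5.33,fy=5.33,interpolation=cv2.INTER_CUBIC))
im=cv2.imread('pics/scene0.png')[220:330,205:365]
cv2.imwrite('pics/scene0c.png',cv2.resize(im,None,fx=5,fy=5,interpolation=cv2.INTER_CUBIC))
```

```text
(no output)
```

View pics/top0c.png

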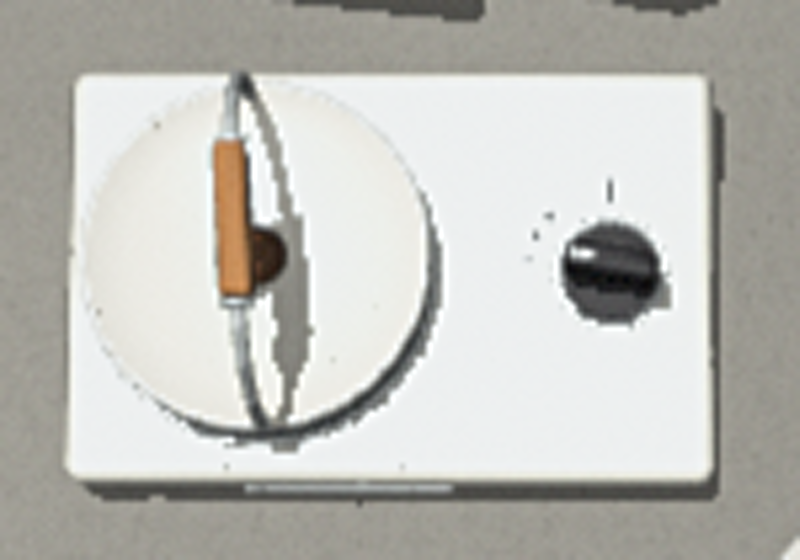

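View pics/scene0c.png

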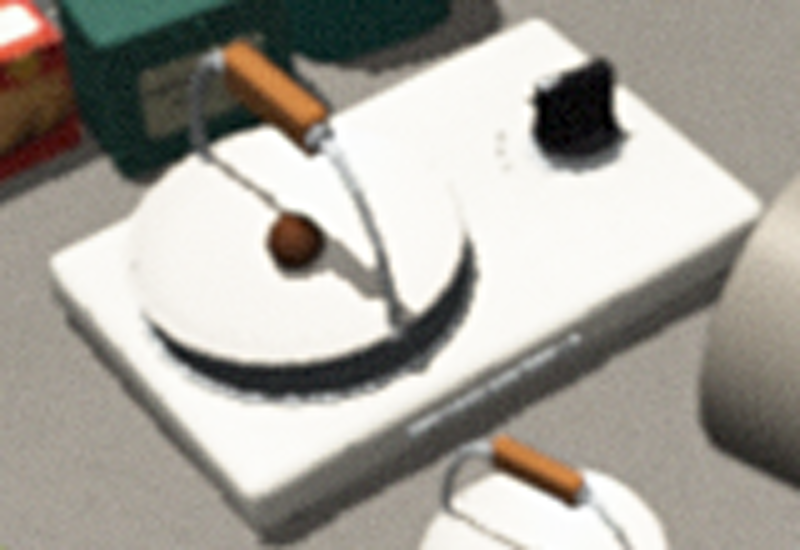

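```bash
cat > h.py <<'E'
import numpy as np,cv2
from station import optics
def ray(m,u,v):
    k=m['mtx'];d=np.array([m['k1'],0,0,0,0.])
    p=cv2.undistortPoints(np.array([[[u,v]]],float),k,d)[0,0]
    r=m['rotation']@np.array([p[0],-p[1],-1]);return m['eye'],r
def atz(m,u,v,z):
    e,r=ray(m,u,v);return e+r*(z-e[2])/r[2]
def proj(m,P):
    c=m['rotation'].T@(np.array(P)-m['eye']);x,y=c[0]/-c[2],-c[1]/-c[2]
    f=1+m['k1']*(x*x+y*y);k=m['mtx'];return np.array([k[0,0]*x*f+k[0,2],k[1,1]*y*f+k[1,2]])
E
python3 - <<'E'
from h import *
np.set_printoptions(precision=4,suppress=True)
m=optics.camera_model('top');S=optics.camera_model('scene')
T=lambda x,y,z:atz(m,(x+.5)/5.333-.5+215,(y+.5)/5.333-.5+180,z)
C=lambda x,y,z:atz(S,(x+.5)/5-.5+205,(y+.5)/5-.5+220,z)
for n,p in dict(TL=(78,75,.04),TR=(710,75,.04),BR=(714,478,.04),BL=(68,478,.04),gu=(228,140,.17),gl=(236,296,.17),g=(232,218,.17),skirt=(612,272,.051),kb=(612,263,.087),kp=(570,253,.087),kr=(656,271,.087),nut=(265,253,.075)).items(): print(n,T(*p))
print('scene')
for n,p in dict(TL=(52,265,.04),TR=(535,18,.04),BR=(762,210,.04),BL=(262,510,.04),gu=(238,47,.17),gl=(318,108,.17),kl=(540,85,.087),kr=(600,62,.087),nut=(297,240,.067+.0)).items(): print(n,C(*p))
E
```

```text
TL [0.6179 0.2198 0.04  ]
TR [ 0.6177 -0.0851  0.04  ]
BR [ 0.4231 -0.086   0.04  ]
BL [0.4227 0.2202 0.04  ]
gu [0.5594 0.1318 0.17  ]
gl [0.4903 0.1272 0.17  ]
g [0.5247 0.1295 0.17  ]
skirt [ 0.5199 -0.0377  0.051 ]
kb [ 0.5184 -0.0373  0.087 ]
kp [ 0.5231 -0.0178  0.087 ]
kr [ 0.5147 -0.0576  0.087 ]
nut [0.525  0.1245 0.075 ]
scene
TL [0.6145 0.2203 0.04  ]
TR [ 0.6196 -0.0821  0.04  ]
BR [ 0.4238 -0.0809  0.04  ]
BL [0.4139 0.2224 0.04  ]
gu [0.5589 0.1291 0.17  ]
gl [0.4986 0.1235 0.17  ]
kl [ 0.5274 -0.0198  0.087 ]
kr [ 0.5226 -0.0545  0.087 ]
nut [0.5277 0.1282 0.067 ]
```

>>> apply_moves(deltas=[[12,18,0,0.05],[36,54,0,0.15],[60,88,0,0.25],[84,124,0,0.35],[108,160,0,0.45],[132,195,0,0.55],[156,230,0,0.65],[180,265,0,0.75],[204,300,0,0.85],[228,336,0,0.96]], claw=0.2)

```text
t: 0.93
position: [0.4474, -0.1447, 0.2266]
ee_rot: [[-0.0, 0.986, -0.164], [0.0, -0.164, -0.986], [-1.0, -0.0, -0.0]]
force: [0.5, -0.3, -0.4]
grip_width: 0.0554
```

>>> apply_moves(deltas=[[22,34,-10,0],[40,60,-25,0],[56,84,-40,0],[64,94,-55,0],[68,100,-70,0],[68,100,-80,0],[68,100,-85,0],[68,100,-85,0],[68,100,-85,0],[68,100,-85,0]])

```text
t: 1.77
position: [0.515, -0.0475, 0.1426]
ee_rot: [[0.001, 0.985, -0.17], [-0.0, -0.17, -0.985], [-1.0, 0.002, 0.0]]
force: [-0.1, 0.5, 0.0]
grip_width: 0.055
```

Run:
```python
from station import sensors
from h import *
np.set_printoptions(precision=4,suppress=True)
s=sensors.observe();print(s['t'],s['position'],s['ee_rot'],s['grip_width'],s['force'],s['joints'])
m=optics.camera_model('wrist');cv2.imwrite('pics/w1.png',optics.read_camera('wrist'));cv2.imwrite('pics/s1.png',optics.read_camera('scene'));print(m)
print(proj(m,[.520,-.038,.087]))
```

```text
1.7667 [ 0.515  -0.0475  0.1426] [[ 0.0014  0.9854 -0.1702]
 [-0.0005 -0.1702 -0.9854]
 [-1.      0.0015  0.0002]] 0.055025414009280564 [-0.1389  0.5302  0.0466] [-0.2401  0.4118  1.6697 -0.0001  1.0586 -0.069 ]
{'mtx': array([[392.2158,   0.    , 317.4468],
       [  0.    , 392.2158, 235.3554],
       [  0.    ,   0.    ,   1.    ]]), 'k1': -0.06688422534591353, 'eye': array([0.5287, 0.0335, 0.3006]), 'rotation': array([[ 0.9854,  0.1625,  0.0513],
       [-0.1704,  0.9392,  0.2982],
       [ 0.0003, -0.3026,  0.9531]])}
[323.5596 242.2306]
```

View pics/w1.png

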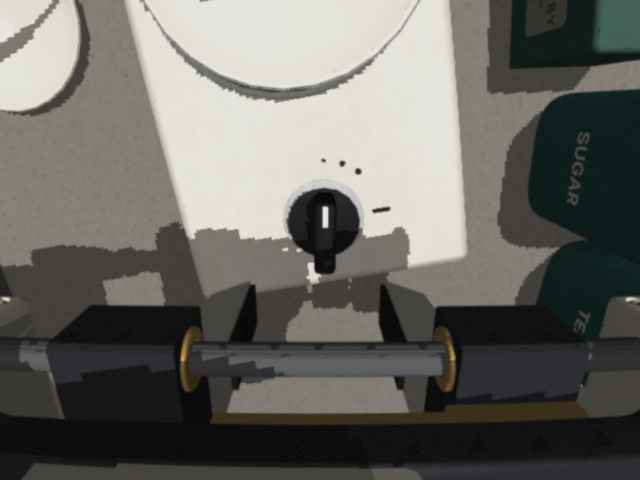

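View pics/s1.png

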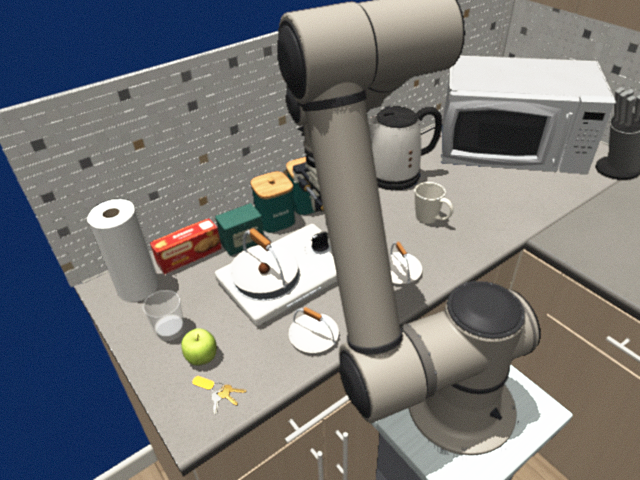

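The wrist view shows the knob bar centred at about (324,238), against (323.6,242) predicted from the top view. They agree to within 2 mm, so I'll use that.

Run:
```python
from h import *
m=optics.camera_model('wrist')
for p in [(324.5,204),(324.5,272),(324.5,238)]:print(atz(m,*p,.087))
im=cv2.imread('pics/w1.png')[170:300,250:400]
cv2.imwrite('pics/w1c.png',cv2.resize(im,None,fx=4.5,fy=4.5,interpolation=cv2.INTER_CUBIC))
```

```text
[ 0.52430575 -0.01575924  0.087     ]
[ 0.51754716 -0.05619737  0.087     ]
[ 0.52101809 -0.03541769  0.087     ]
```

View pics/w1c.png

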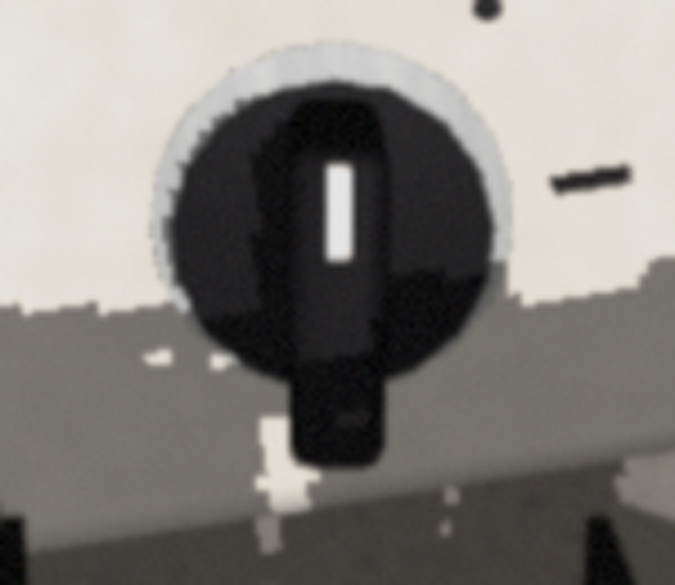

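>>> apply_moves(deltas=[[3,5,0,0],[6,10,0,0],[6,10,-12,0],[6,10,-28,0],[6,10,-44,0],[6,10,-60,0],[6,10,-74,0],[6,10,-82,0],[6,10,-87,0],[6,10,-87,0]])

```text
t: 2.7
position: [0.5206, -0.0364, 0.0541]
ee_rot: [[-0.001, 0.986, -0.169], [0.0, -0.169, -0.986], [-1.0, -0.001, -0.0]]
force: [-0.0, 0.2, 0.3]
grip_width: 0.0548
```

>>> apply_moves(deltas=[[0,0,0,0],[0,0,0,0],[0,0,0,0],[0,0,0,0],[0,0,0,0],[0,0,0,0],[0,0,0,0],[0,0,0,0],[0,0,0,0],[0,0,0,0]], claw=-1)

```text
t: 3.53
position: [0.5211, -0.0367, 0.0549]
ee_rot: [[0.001, 0.986, -0.169], [-0.0, -0.169, -0.986], [-1.0, 0.001, 0.0]]
force: [0.6, -0.6, 0.3]
grip_width: 0.0126
```

>>> apply_moves(deltas=[[0,0,-1,0],[0,0,-2,0],[0,0,-3,0],[0,0,-4,0],[0,0,-5,0],[0,0,-6,0],[0,0,-7,0],[0,0,-8,0],[0,0,-9,0],[0,0,-9,0]])

```text
t: 4.37
position: [0.5212, -0.0367, 0.0468]
ee_rot: [[0.001, 0.986, -0.169], [-0.0, -0.169, -0.986], [-1.0, 0.001, 0.0]]
force: [-1.6, 0.3, 12.2]
grip_width: 0.0128
```

The knob is fully pressed: the force is 12 N and it moved down 8 mm. Now I'll turn it.

>>> apply_moves(deltas=[[0,0,0,-0.05],[0,0,0,-0.14],[0,0,0,-0.23],[0,0,0,-0.32],[0,0,0,-0.41],[0,0,0,-0.5],[0,0,0,-0.59],[0,0,0,-0.68],[0,0,0,-0.76],[0,0,0,-0.8]])

```text
t: 5.2
position: [0.5213, -0.0368, 0.0468]
ee_rot: [[0.002, 0.562, -0.827], [-0.001, -0.827, -0.562], [-1.0, 0.001, -0.001]]
force: [-1.6, -0.0, 12.7]
grip_width: 0.0129
```

>>> apply_moves(deltas=[[0,0,0,-0.06],[0,0,0,-0.14],[0,0,0,-0.22],[0,0,0,-0.3],[0,0,0,-0.38],[0,0,0,-0.46],[0,0,0,-0.54],[0,0,0,-0.6],[0,0,0,-0.63],[0,0,0,-0.63]])

```text
t: 6.03
position: [0.5213, -0.0369, 0.0468]
ee_rot: [[0.002, -0.03, -1.0], [-0.001, -1.0, 0.03], [-1.0, 0.001, -0.002]]
force: [-1.0, -0.7, 12.0]
grip_width: 0.0124
```

Run:
```python
from station import sensors
s=sensors.observe();print(s['position'],s['force'],s['wrist_torque'],s['grip_width'],s['joints'])
```

```text
[ 0.52134342 -0.03688576  0.04680723] [-1.00951114 -0.74572258 12.03316449] [0.03879818 0.25211352 0.37514325] 0.01238693684699559 [-2.16983044e-01  5.52804549e-01  1.75205988e+00 -7.79290809e-04
  8.34904518e-01  1.38388701e+00]
```

>>> apply_moves(deltas=[[0,0,0,0],[0,0,0,0],[0,0,0,0],[0,0,0,0],[0,0,0,0],[0,0,4,0],[0,0,8,0],[0,0,14,0],[0,0,22,0],[0,0,32,0]], claw=0.0)

```text
t: 6.87
position: [0.5202, -0.0365, 0.078]
ee_rot: [[-0.002, -0.029, -1.0], [0.0, -1.0, 0.029], [-1.0, -0.0, 0.002]]
force: [-0.6, -0.8, 0.0]
grip_width: 0.0456
```

>>> apply_moves(deltas=[[0,0,20,0],[0,0,50,0],[0,0,85,0],[0,0,120,0],[0,0,145,0],[0,15,155,0],[0,35,155,0],[0,55,155,0],[0,60,155,0],[0,60,155,0]])

```text
t: 7.7
position: [0.5205, 0.0244, 0.2333]
ee_rot: [[0.0, -0.027, -1.0], [-0.0, -1.0, 0.027], [-1.0, 0.0, -0.0]]
force: [-0.4, -0.3, -0.9]
grip_width: 0.0457
```

Run:
```python
from station import sensors
from h import *
np.set_printoptions(precision=4,suppress=True)
s=sensors.observe();print(s['t'],s['position'],s['grip_width'],s['force'])
m=optics.camera_model('wrist');np.save('w2.npy',m,allow_pickle=True)
cv2.imwrite('pics/w2.png',optics.read_camera('wrist'));cv2.imwrite('pics/s2.png',optics.read_camera('scene')[200:340,190:380].repeat(4,0).repeat(4,1))
print(proj(m,[.5205,-.037,.087]),proj(m,[.525,.128,.17]))
```

```text
7.7 [0.5205 0.0244 0.2333] 0.045711370354971845 [-0.3889 -0.2649 -0.8616]
[393.7185 215.8862] [146.8097 250.9937]
```

View pics/w2.png

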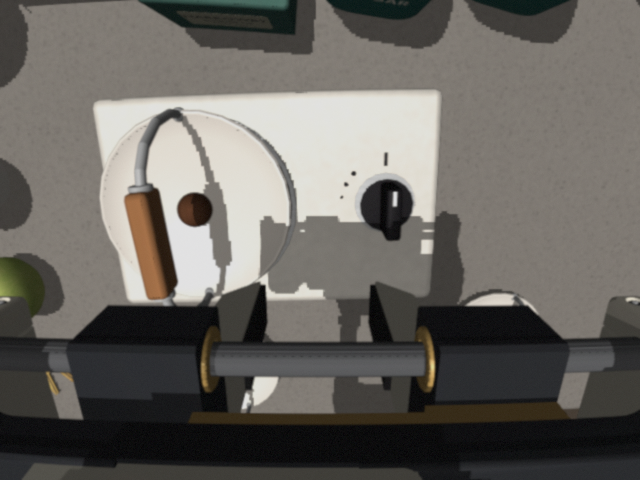

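View pics/s2.png

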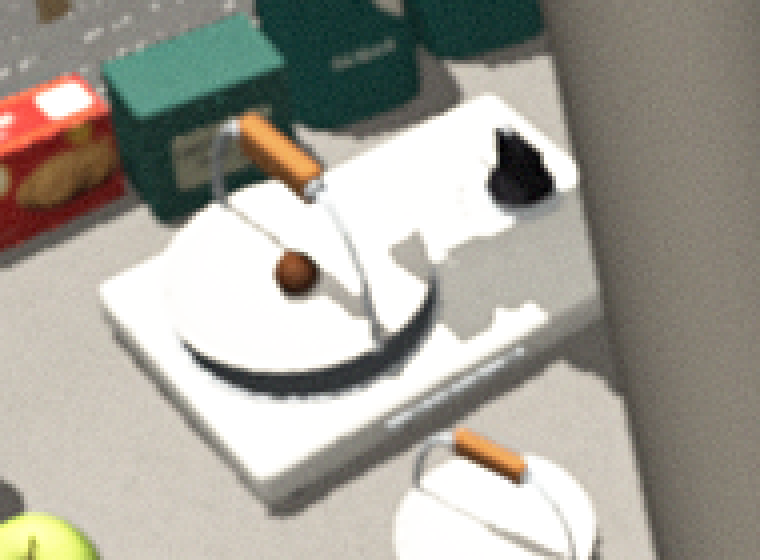

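The knob points along +x (off) and its bar sits at the up height. Next I'll measure the grip in an enlarged crop.

Run:
```python
import cv2
im=cv2.imread('pics/w2.png')[170:320,90:240]
cv2.imwrite('pics/w2c.png',cv2.resize(im,None,fx=4,fy=4,interpolation=cv2.INTER_CUBIC))
```

```text
(no output)
```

View pics/w2c.png

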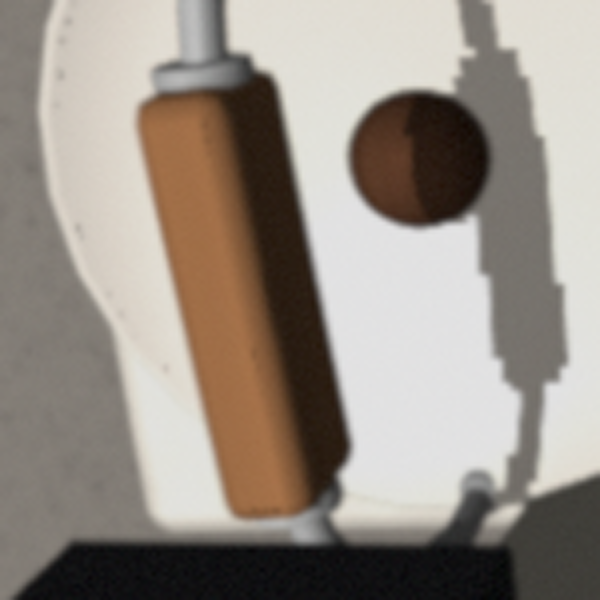

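Run:
```python
from h import *
np.set_printoptions(precision=4,suppress=True)
m=np.load('w2.npy',allow_pickle=True).item()
T=lambda x,y,z:atz(m,(x+.5)/4-.5+90,(y+.5)/4-.5+170,z)
a=T(181,102,.17);b=T(270,514,.17);d=a-b
print(a,b,(a+b)/2,np.linalg.norm(d),np.arctan2(d[1],d[0]))
for p in [(138,105),(222,100),(312,510),(230,517)]:print(T(*p,.17))
print('nut',T(420,158,.066))
```

```text
[0.5596 0.1296 0.17  ] [0.4932 0.1266 0.17  ] [0.5264 0.1281 0.17  ] 0.06649839069904569 0.045880600123940386
[0.5594 0.1362 0.17  ]
[0.5597 0.1235 0.17  ]
[0.4938 0.1197 0.17  ]
[0.4928 0.1332 0.17  ]
nut [0.5255 0.1297 0.066 ]
```

>>> apply_moves(deltas=[[1,8,0,0.02],[2,24,0,0.05],[3,42,0,0.08],[5,60,0,0.08],[5,78,0,0.08],[5,92,0,0.08],[5,101,0,0.08],[5,104,0,0.08],[5,104,0,0.08],[5,104,0,0.08]], claw=0.3)

```text
t: 8.63
position: [0.5258, 0.1267, 0.2327]
ee_rot: [[-0.0, 0.051, -0.999], [-0.001, -0.999, -0.051], [-1.0, 0.0, 0.0]]
force: [0.5, -0.1, 0.2]
grip_width: 0.0598
```

Run:
```python
from station import sensors
from h import *
np.set_printoptions(precision=4,suppress=True)
s=sensors.observe();print(s['t'],s['position'],s['ee_rot'],s['grip_width'],s['force'])
m=optics.camera_model('wrist');np.save('w3.npy',m,allow_pickle=True)
cv2.imwrite('pics/w3.png',optics.read_camera('wrist'))
print(proj(m,[.5205,-.037,.087]),proj(m,[.5255,.1287,.17]))
```

```text
8.6333 [0.5258 0.1267 0.2327] [[-0.0002  0.0507 -0.9987]
 [-0.0005 -0.9987 -0.0507]
 [-1.      0.0005  0.0002]] 0.059775412970880015 [ 0.4592 -0.1409  0.2121]
[514.9463 234.1839] [313.984  254.5747]
```

View pics/w3.png

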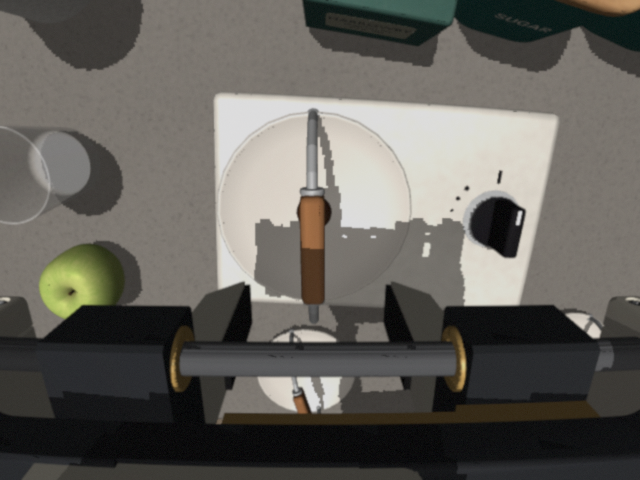

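The grip lies between the jaws and runs vertically in the image, from (313,195) to (313,303). I'll shift about 2 mm in y and descend.

Run:
```python
from h import *
m=np.load('w3.npy',allow_pickle=True).item()
a=atz(m,313,195.5,.17);b=atz(m,313.3,303,.17);print(a,b,(a+b)/2)
```

```text
[0.56147953 0.13098839 0.17      ] [0.4931516  0.12758327 0.17      ] [0.52731557 0.12928583 0.17      ]
```

>>> apply_moves(deltas=[[0,2,-5,0],[0,2,-18,0],[0,2,-32,0],[0,2,-46,0],[0,2,-60,0],[0,2,-74,0],[0,2,-86,0],[0,2,-93,0],[0,2,-96,0],[0,2,-96,0]])

```text
t: 9.52
position: [0.5256, 0.129, 0.1362]
ee_rot: [[-0.001, 0.05, -0.999], [-0.0, -0.999, -0.05], [-1.0, 0.0, 0.001]]
force: [-0.2, 0.5, -0.4]
grip_width: 0.0598
```

>>> apply_moves(deltas=[[1,0,0,0],[1,0,0,0],[1,0,0,0],[1,0,0,0],[1,0,0,0],[1,0,0,0],[1,0,0,0],[1,0,0,0],[1,0,0,0],[1,0,0,0]], claw=-1)

```text
t: 10.35
position: [0.5267, 0.1294, 0.1367]
ee_rot: [[-0.0, 0.051, -0.999], [-0.0, -0.999, -0.051], [-1.0, 0.0, 0.0]]
force: [0.4, 1.1, 0.2]
grip_width: 0.0149
```

>>> apply_moves(deltas=[[0,0,0.5,0],[0,0,1,0],[0,0,2,0],[0,0,3,0],[0,0,4,0],[0,0,5,0],[0,0,6,0],[0,0,7,0],[0,0,7.5,0],[0,0,8,0]])

```text
t: 11.18
position: [0.5268, 0.1293, 0.1448]
ee_rot: [[0.0, 0.051, -0.999], [-0.0, -0.999, -0.051], [-1.0, 0.0, -0.0]]
force: [0.7, -0.4, -2.3]
grip_width: 0.0149
```

Run:
```python
from station import sensors
from h import *
np.set_printoptions(precision=4,suppress=True)
s=sensors.observe();print(s['t'],s['position'],s['grip_width'],s['force'],s['wrist_torque'])
cv2.imwrite('pics/w4.png',optics.read_camera('wrist'));cv2.imwrite('pics/s4.png',optics.read_camera('scene')[200:340,190:380].repeat(4,0).repeat(4,1))
```

```text
11.1833 [0.5268 0.1293 0.1448] 0.014876532012947948 [ 0.6878 -0.3571 -2.2522] [0.0219 0.0555 0.0898]
```

View pics/w4.png

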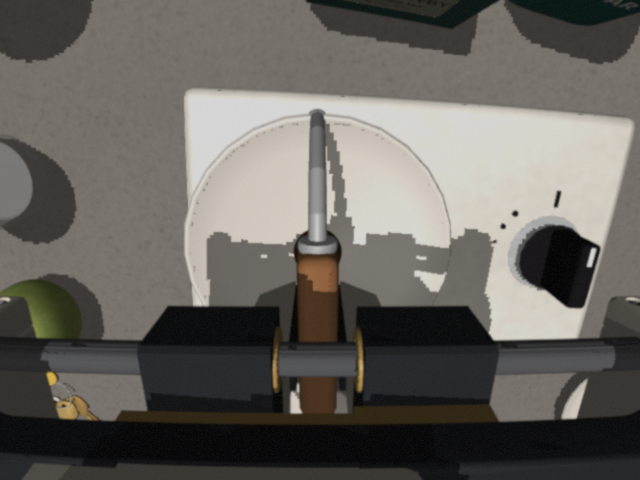

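View pics/s4.png

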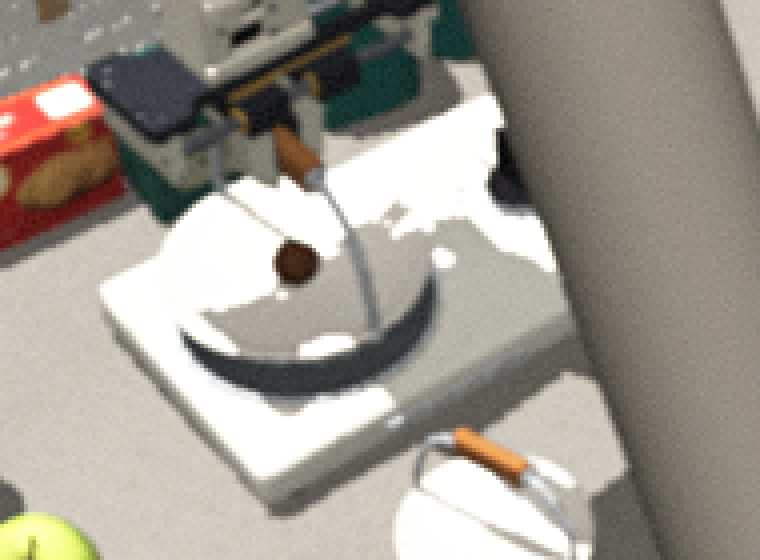

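The dish is lifted level, with the nut centred. I'll continue the slow lift.

>>> apply_moves(deltas=[[0,0,1,0],[0,0,3,0],[0,0,6,0],[0,0,10,0],[0,0,15,0],[0,0,20,0],[0,0,25,0],[0,0,30,0],[0,0,35,0],[0,0,40,0]])

```text
t: 12.12
position: [0.5268, 0.1293, 0.1853]
ee_rot: [[0.0, 0.051, -0.999], [-0.0, -0.999, -0.051], [-1.0, 0.0, -0.0]]
force: [0.7, 0.4, -2.6]
grip_width: 0.015
```

>>> apply_moves(deltas=[[0,0,5,0],[0,0,10,0],[0,0,15,0],[0,0,20,0],[0,0,25,0],[0,0,30,0],[0,0,35,0],[0,0,40,0],[0,0,44,0],[0,0,47,0]])

```text
t: 12.95
position: [0.5269, 0.1294, 0.2323]
ee_rot: [[0.0, 0.051, -0.999], [-0.0, -0.999, -0.051], [-1.0, 0.0, -0.0]]
force: [0.6, 0.2, -2.7]
grip_width: 0.0146
```

>>> apply_moves(deltas=[[0,0,2,0],[0,0,4,0],[0,0,5,0],[0,0,5,0],[0,0,5,0],[0,0,5,0],[0,0,5,0],[0,0,5,0],[0,0,5,0],[0,0,5,0]])

```text
t: 13.78
position: [0.5268, 0.1293, 0.2367]
ee_rot: [[-0.0, 0.051, -0.999], [-0.0, -0.999, -0.051], [-1.0, 0.0, 0.0]]
force: [-0.1, 0.2, -2.6]
grip_width: 0.0147
```

Run:
```python
from station import sensors
from h import *
np.set_printoptions(precision=4,suppress=True)
s=sensors.observe();print(s['t'],s['position'],s['grip_width'],s['force'],s['wrist_torque'],s['joints'])
cv2.imwrite('pics/s5.png',optics.read_camera('scene')[150:340,190:390].repeat(3,0).repeat(3,1))
```

```text
13.7833 [0.5268 0.1293 0.2367] 0.014694485927358761 [-0.1128  0.1895 -2.5612] [-0.0299  0.043   0.0556] [ 0.0995  0.3666  1.4591 -0.0001  1.316   1.6195]
```

View pics/s5.png

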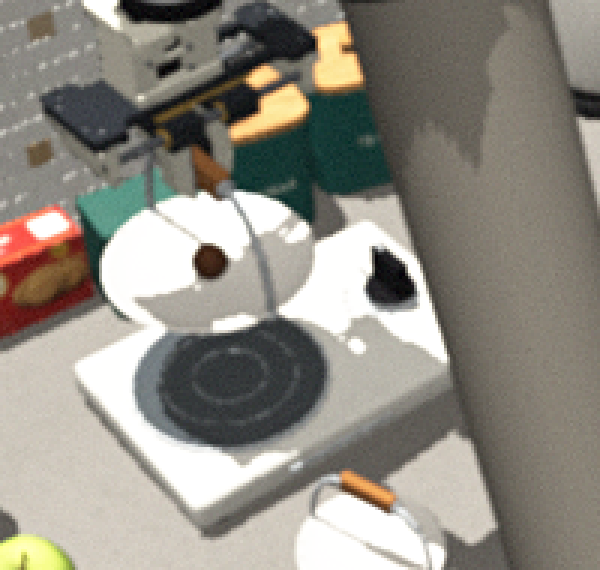

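Dish 10 cm up, level, nut in the middle. Now I'll make the quarter turn slowly.

>>> apply_moves(deltas=[[0,0,0,0.01],[0,0,0,0.03],[0,0,0,0.06],[0,0,0,0.1],[0,0,0,0.15],[0,0,0,0.2],[0,0,0,0.25],[0,0,0,0.3],[0,0,0,0.35],[0,0,0,0.4]])

```text
t: 14.67
position: [0.5268, 0.1293, 0.2367]
ee_rot: [[0.0, 0.439, -0.899], [-0.0, -0.899, -0.439], [-1.0, 0.0, -0.0]]
force: [0.3, -0.1, -1.3]
grip_width: 0.0147
```

>>> apply_moves(deltas=[[0,0,0,0.05],[0,0,0,0.1],[0,0,0,0.15],[0,0,0,0.2],[0,0,0,0.25],[0,0,0,0.3],[0,0,0,0.35],[0,0,0,0.4],[0,0,0,0.45],[0,0,0,0.5]])

```text
t: 15.5
position: [0.5268, 0.1293, 0.2367]
ee_rot: [[0.0, 0.816, -0.578], [-0.0, -0.578, -0.816], [-1.0, 0.0, 0.0]]
force: [0.2, -0.8, -2.6]
grip_width: 0.0152
```

>>> apply_moves(deltas=[[0,0,0,0.05],[0,0,0,0.1],[0,0,0,0.15],[0,0,0,0.2],[0,0,0,0.25],[0,0,0,0.3],[0,0,0,0.35],[0,0,0,0.4],[0,0,0,0.45],[0,0,0,0.5]])

```text
t: 16.33
position: [0.5268, 0.1293, 0.2367]
ee_rot: [[0.0, 0.993, -0.116], [-0.0, -0.116, -0.993], [-1.0, 0.0, 0.0]]
force: [0.6, -0.5, -2.9]
grip_width: 0.0147
```

>>> apply_moves(deltas=[[0,0,0,0.04],[0,0,0,0.07],[0,0,0,0.1],[0,0,0,0.12],[0,0,0,0.13],[0,0,0,0.13],[0,0,0,0.13],[0,0,0,0.13],[0,0,0,0.13],[0,0,0,0.13]])

```text
t: 17.17
position: [0.5268, 0.1294, 0.2367]
ee_rot: [[0.0, 1.0, 0.01], [0.0, 0.01, -1.0], [-1.0, 0.0, -0.0]]
force: [-0.5, 0.4, -3.3]
grip_width: 0.0145
```

>>> apply_moves(deltas=[[0,0,0,0],[0,0,0,0],[0,0,0,0],[0,0,0,0],[0,0,0,0],[0,0,0,0],[0,0,0,0],[0,0,0,0],[0,0,0,0],[0,0,0,0]])

```text
t: 18.0
position: [0.5268, 0.1293, 0.2367]
ee_rot: [[0.0, 1.0, 0.01], [-0.0, 0.01, -1.0], [-1.0, 0.0, 0.0]]
force: [-0.2, -0.1, -3.3]
grip_width: 0.0148
```

Run:
```python
from station import sensors
from h import *
np.set_printoptions(precision=4,suppress=True)
s=sensors.observe();print(s['t'],s['position'],s['ee_rot'],s['grip_width'],s['force'],s['joint_velocities'])
cv2.imwrite('pics/s6.png',optics.read_camera('scene'));cv2.imwrite('pics/s6c.png',cv2.imread('pics/s6.png')[150:340,190:390].repeat(3,0).repeat(3,1))
cv2.imwrite('pics/w6.png',optics.read_camera('wrist'))
S=optics.camera_model('scene'); p=s['position']
print('nut expected',proj(S,[p[0],p[1],p[2]+.019-.091]), (proj(S,[p[0],p[1],p[2]+.019-.091])-[190,150])*3)
```

```text
18.0 [0.5268 0.1293 0.2367] [[ 0.      0.9999  0.01  ]
 [-0.      0.01   -0.9999]
 [-1.      0.      0.    ]] 0.014818846899937274 [-0.2199 -0.0598 -3.3003] [ 0.001   0.0013 -0.0017  0.0006  0.0005  0.0008]
nut expected [259.6792 237.7136] [209.0376 263.1408]
```

View pics/s6c.png

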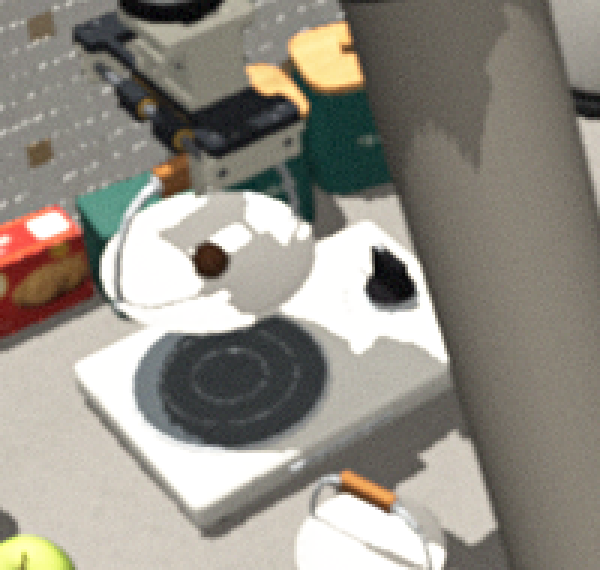

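View pics/w6.png

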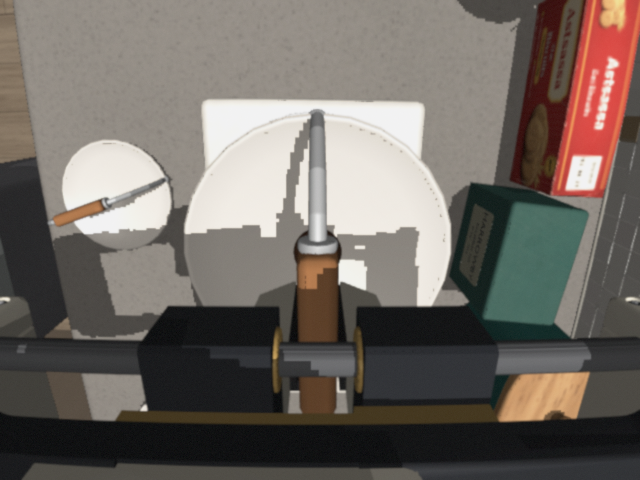

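View pics/s6.png

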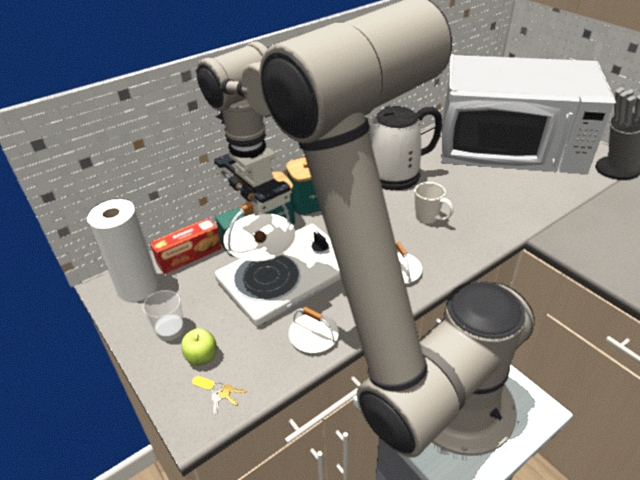

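The nut shows at (210,261) in the crop, against (209,263) expected for the dish's middle. The dish is still and level, the handle runs left to right, and the mug, glass and apple are where they were.

```bash
python3 -c "
from station import robot
print(robot.close_job())"
```

```text
the job is handed in; nothing more can be done
None
```

The job is done and handed in at about 18 s of the 53 s allowed. No check failed or disagreed.

- **Knob:** I pressed it 8 mm down to its stop, at about 12 N. I turned it clockwise until the end stop pushed back (about 0.37 N m), then let go. A wrist picture taken afterwards showed the pointer at off and the bar back up.
- **Dish:** I took the largest dish by its wooden grip (jaws at 15 mm) and lifted it straight up 100 mm. I then turned it 1.53 rad, so the handle lies left to right to within about 0.01 rad.
- **Final state:** The arm is still and the tool is vertical. In the last picture the nut is under 1 px from where the dish's middle should be. The mug, glass and apple are where they started.

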